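# Run a thread tap to the bottom of a nut block

## Task

Pick up the bar tap wrench and seat it gently, all the way down, on the square of the tap that stands started in the nut block in the vise. Run the tap clockwise to the bottom of its blind hole, half a turn forward and then a quarter turn back each time to free the thread; do not lean or press hard on the tap, and when you feel it bottom, stop there and do not force it. Let go and leave the wrench sitting square on the tap, with everything else on the bench undisturbed.

Things in the scene. Friction and masses are not known exactly. Their poses are not given: they have to be found in the camera images.
- vise: Grey-blue drill-press vise fixed to the bench, about 220 x 136 x 54 mm, with a 40 mm steel nut block in its jaws; the tap stands upright in the block. Origin on the bench under the tap's axis; z up; x points from the vise's screw handle (x = -0.12) to the fixed jaw (x = +0.05). The block's top is at z = 0.060, the vise's jaws at 0.054.
- tap_seat (a point): Centre of the tap's round shoulder (20 mm across), about 90 mm above the bench, where the wrench comes to sit; turns with the tap. z up along the tap. Above it stands the 14 mm square end, 16.5 mm tall, its top 4.5 mm tapered to 8.5 mm; flats face the point's x and y. Pushed sideways at the square the tap leans like a spring, about 4.5 N per mm; 5 degrees of lean (3 mm, 14 N) breaks it.
- tap: Threaded part of the tap, 24 mm across. Origin on its axis, about level with the block's top (60 mm up) at the start; z up. It sinks 3 mm per turn clockwise seen from above (forward), takes about 0.35 N m either way, and stays where left. It bottoms 295 to 385 degrees from its start, at an unmarked hard stop to be felt; its shank winds up 1 rad per 20 N m and snaps at 1.0 N m.
- wrench: Loose steel bar tap wrench, 0.32 kg, 241 mm long, flat on the bench. Origin: middle of the hub's underside; x along the arms, z up. Hub 44 mm along x, 30 mm across y (grip here), 22 mm tall, with a 15.2 mm square socket right through on the z axis, sides along x and y; it fits the tap at any quarter turn, play 5 deg each way. Arms round, 12 mm thick (ball ends 15 mm), 11 mm above the underside.
- finished_nut_0: Bystander to be left alone: finished nut block at the back, loose on the bench; origin at the centre of its underside.
- finished_nut_1: Bystander to be left alone: other finished nut block at the back, loose on the bench; origin at the centre of its underside.
- tape: Bystander to be left alone: roll of masking tape, loose on the bench; origin at the centre of its underside.
- battery: Bystander to be left alone: black and orange spare battery, loose on the bench; origin at the centre of its underside.
- plane: Bystander to be left alone: block plane, loose on the bench; origin at the centre of its underside.
- carton: Bystander to be left alone: screw carton, loose on the bench; origin at the centre of its underside.
Not all that is in view belongs to the job. What is shaped like the vise but green is not meant.

How it is judged (in metres and radians):
On the way, in this order (a step that is already met when the one before it is completed fails the run):
1. the wrench sits down on the tap's shoulder with the square in its socket (horizontal distance between wrench and tap_seat below 0.004 m and z of wrench in the frame of tap_seat between -0.004 and 0.004 m and angle between wrench's own z axis and vertical below 0.14 rad), for 0.2 s.
2. the tap has been turned about half a turn forward (stopped between 137 and 223 degrees past its start) (distance of tap from where it was at the start of the episode between 0.001146 and 0.001862 m and angular speed of tap below 0.4 rad/s and horizontal distance between wrench and tap_seat below 0.006 m and z of wrench in the frame of tap_seat below 0.012 m), for 0.05 s.
3. then about a quarter turn back (stopped between 45 and 128 degrees past its start) (distance of tap from where it was at the start of the episode between 0.000382 and 0.001074 m and angular speed of tap below 0.4 rad/s and horizontal distance between wrench and tap_seat below 0.006 m and z of wrench in the frame of tap_seat below 0.012 m), for 0.05 s.
4. again about half a turn forward (stopped between 229 and 315 degrees past its start) (distance of tap from where it was at the start of the episode between 0.00191 and 0.002626 m and angular speed of tap below 0.4 rad/s and horizontal distance between wrench and tap_seat below 0.006 m and z of wrench in the frame of tap_seat below 0.012 m), for 0.05 s.
5. then about a quarter turn back (stopped between 131 and 220 degrees past its start) (distance of tap from where it was at the start of the episode between 0.001098 and 0.001838 m and angular speed of tap below 0.4 rad/s and horizontal distance between wrench and tap_seat below 0.006 m and z of wrench in the frame of tap_seat below 0.012 m), for 0.05 s.
At the end, for the whole second after the job is handed in: The tap is at the bottom of its hole (within 0.095 rad, 5 degrees, of the stop), upright within 1.7 degrees, and the wrench rests on its shoulder: within 4 mm sideways and in height, tilted less than 8 degrees, at rest and released (all of step 1 and z of tap in the frame of vise below 0.057216 m and linear speed of wrench below 0.02 m/s and angle between tap_seat's own z axis and vertical below 0.03 rad); the robot touches nothing.
It fails at once if the wrench is rammed down on the tap (over 60 N while it is not being turned) (contact force between wrench and tap above 60 N and angle between the x axis of tap_seat and the x axis of tap, either way round below 0.006 rad).
It fails at once if the tap is leaned over by more than 5 degrees and breaks (angle between tap_seat's own z axis and vertical above 0.087 rad).
It fails at once if the tap is overloaded in torsion (more than 1.0 N m) and snaps (angle between the x axis of tap_seat and the x axis of tap, either way round above 0.05 rad).
It fails at once if a loose thing lying about the work is shifted by more than 15 mm (distance of any of finished_nut_0, finished_nut_1, tape, battery, plane, carton from where it was at the start of the episode above 0.015 m).
It also fails if it takes over 72 s, if anything falls off the work surface, if the arm or the gripper's body presses on something with over 40 N, if the wrist force passes 120 N, or if a joint passes its speed limit or range.

## Robot

A 6-joint arm with a two-finger parallel gripper is mounted at the origin on the work surface; the furniture and walls round the work are solid. World frame = base frame: x ahead of the robot, y to its left, z up, the work surface at z = 0. Lengths are in mm, angles in rad, forces in N, time in s.
With the tool pointing down it reaches from about 350 to 775 mm from the base axis. Payload 7.3 kg.
Tool frame: the origin (TCP) lies on the centre line of the jaws, within the pads' length; the fingertips stand finger_overhang ahead of it and the grasp point (between the pads) lies 8 mm behind it (finger_overhang is the distance from the TCP to the fingertips, in mm); z points along the fingers, y is the line along which they close (so a half turn about z gives the same grasp; the last joint's range is limited). The gripper opens to 92 mm and grips with 3 to 60 N. Pads are 19 mm wide; open, the fingers measure 130 mm over their backs; the gripper's body (75 mm by 190 mm) begins 47 mm behind the grasp point.
Start: joints at [0.967, 0.342, 1.524, -0, 1.275, -0.146], TCP at [232.026, 470.965, 237.741] pointing down, gripper open.
Joint ranges: [-2.53, 2.53], [-0.77, 2.02], [0.04, 2.7], [-1, 4.14], [0.28, 2.66], [-3.11, 3.11]. Speed limits (rad/s): [2.57, 2.57, 3.14, 3.14, 3.14, 3.14].

## Interface

Orientations are given as [roll, pitch, yaw] about the fixed x, y, z axes, in that order (R = Rz(yaw) Ry(pitch) Rx(roll)).
In Python, from plant import get_obs, capture, close_job, finger_overhang gives the robot as it stands.
- The arm moves only by the shell command python3 -m inch 'ROWS'. ROWS is JSON, one flat list of numbers, 7 for each row, row after row: the turn, a rotation vector about the tool's x, y, z scaled (see below), then the shift along the tool's x, y, z scaled (see below), then the closure, from -1 (fully open) to 1 (shut). In form: [ax, ay, az, tx, ty, tz, gripper, ax, ay, az, tx, ty, tz, gripper, ...]. A call has 1 to 10 rows; each row shifts and turns the commanded pose from where the row before left it, along the tool's axes as they then stand; what a row does not reach is not made up. The controller multiplies each number of a shift by 0.8 m and each number of a turn by 1.5 rad. A row lasts 1/12 s, in which the tool goes at most 41.7 mm and 7.16 degrees, less where a joint would pass 70% of its speed; a pose out of reach is approached as far as the arm can. A call with a number of a shift or a turn outside -1 to 1 is refused whole. A call with a gripper value outside its range is refused whole. The fingers move at their own pace and stop on an object; the grip force is fixed at half the most. Time passes only in rows, so rows that do not move let the fingers close. It gives the time, the measured TCP pose, the force, the opening and the grip force at its end, in the units of the state.
- get_obs(): the state, without advancing time (a new reading comes with each control period).
- capture(name): name is "side" or "top" or "wrist"; returns a dict with "image" (420x560x3 uint8, red, green, blue), "mtx" (3x3 intrinsics, pixels), "pose" (4x4, takes a point from camera to world coordinates). Camera axes: x right, y up, looking along -z (the intrinsics and any distortion apply to the point x, -y, -z); pixel columns grow to the right and rows downward; lengths in mm; the calibration is good to about 2 mm. A picture is of the moment at which its call begins. There is no depth.
- close_job(): hands the job in; it is judged then, once.
The state is a dict: "time": time; "joint_positions": joint angles; "dq": joint speeds; "tau": joint torques, N m; "tool_pos": TCP position; "tcp_rot": TCP orientation; "contact_force": force on the tool from outside, world axes, zero at the start; "moment": the same for the moment, N m; "grip_width": finger opening in mm; "finger_force": force on a finger pad.
Only numpy, scipy, OpenCV 4.12 (cv2) and the standard library are available. Lean on these libraries where they do the work, as an engineer would, in place of code of your own. Each camera call takes 0.05 s, during which the arm holds its last target. There are 200 camera calls.

## Working session

There is one attempt and no reset: what is moved stays moved. The work goes in short steps, Python scripts to look and compute and a shell command to move; the robot and the scene stay as the last step left them, time stands still between calls to the robot, and variables do not carry over. Pictures are saved under pics/ and viewed, at most 10 in all, crops included, and the job is handed in when it is done.

```bash
ls; mkdir -p pics; python3 - <<'E'
from plant import *
import cv2,numpy as np
print(get_obs(), finger_overhang if not callable(finger_overhang) else finger_overhang())
for n in("side","top"):
    c=capture(n); cv2.imwrite(f"pics/{n}0.png",c["image"][:,:,::-1]); np.savez(f"pics/{n}0.npz",**c); print(n,c["mtx"].tolist(),np.round(c["pose"],3).tolist(),c.keys())
E
```

```text
pics
{'time': 0.0, 'joint_positions': array([ 9.66969578e-01,  3.42695209e-01,  1.52498280e+00,  1.47848140e-05,
        1.27539813e+00, -1.46001589e-01]), 'dq': array([ 8.48582846e-04, -3.97000586e-05, -2.48362459e-03,  6.02105205e-04,
        5.70989994e-04, -9.71421183e-04]), 'tau': array([ 5.81865224e-04, -4.31242454e+01, -2.44225878e+01,  7.20171444e-02,
        5.59405424e-02, -1.61922967e-04]), 'tool_pos': array([231.81091711, 470.6330152 , 237.07117311]), 'tcp_rot': array([-3.14012701e+00, -2.29809198e-04,  2.68376301e+00]), 'contact_force': array([ 0.01052564, -0.72884751,  0.24316347]), 'moment': array([ 0.00825573, -0.00550297,  0.0454491 ]), 'finger_force': 0.0, 'grip_width': 91.93399989770602} 11.0
side [[380.6969727368504, 0.0, 277.08943403587114], [0.0, 380.6969727368504, 212.7333906235749], [0.0, 0.0, 1.0]] [[0.995, -0.05, 0.081, 577.71], [0.095, 0.554, -0.827, -876.852], [-0.004, 0.831, 0.557, 665.424], [0.0, 0.0, 0.0, 1.0]] dict_keys(['image', 'mtx', 'pose'])
top [[440.76352724153116, 0.0, 282.15850596951003], [0.0, 440.76352724153116, 209.5900352959694], [0.0, 0.0, 1.0]] [[0.023, 0.993, -0.118, 302.359], [-1.0, 0.022, -0.005, 8.388], [-0.002, 0.118, 0.993, 1647.499], [0.0, 0.0, 0.0, 1.0]] dict_keys(['image', 'mtx', 'pose'])
```

View pics/side0.png

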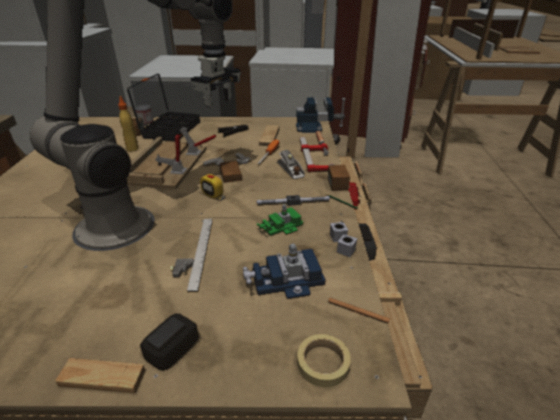

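View pics/top0.png

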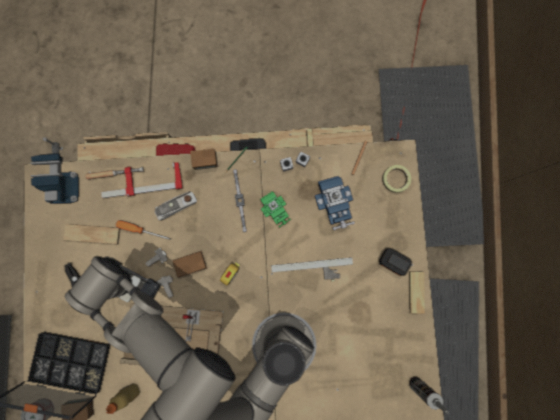

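Side: wrench hub is at about (293,200), the blue vise at (290,270) with its tap top near (293,248), and a green decoy at (282,221). Top: wrench at (240,201), ends (237,172) and (243,230); blue vise at (335,200), green decoy at (275,207). The grey-blue vise at (335,200), with a nut block in its jaws, fits the description. There's another blue vise at (55,185), but it is a bench vise at the far edge. I'll confirm with a crop.

```bash
cat > h.py <<'E'
import numpy as np,cv2
def ray(c,u,v):
    K=c["mtx"];P=c["pose"]
    d=np.array([(u-K[0,2])/K[0,0],-(v-K[1,2])/K[1,1],-1.])
    return P[:3,3],P[:3,:3]@d
def onz(c,u,v,z):
    o,d=ray(c,u,v); return o+d*(z-o[2])/d[2]
def proj(c,p):
    P=c["pose"];q=P[:3,:3].T@(np.asarray(p,float)-P[:3,3]);K=c["mtx"]
    return K[0,0]*q[0]/-q[2]+K[0,2],-K[1,1]*q[1]/-q[2]+K[1,2]
def tri(a,ua,b,ub):
    o1,d1=ray(a,*ua);o2,d2=ray(b,*ub)
    s=np.linalg.lstsq(np.c_[d1,-d2],o2-o1,rcond=None)[0]
    p,q=o1+s[0]*d1,o2+s[1]*d2
    return (p+q)/2,np.linalg.norm(p-q)
E
python3 - <<'E'
from h import *
t=dict(np.load("pics/top0.npz"));s=dict(np.load("pics/side0.npz"))
for p,z in(((240,201),22),((237,172),11),((243,230),11),((336,197),106)):print(p,onz(t,*p,z).round(1))
print(tri(t,(336,197),s,(293,248)),tri(t,(240,201),s,(293,199)))
a=cv2.resize(t["image"][155:245,225:365,::-1],None,fx=5,fy=5,interpolation=cv2.INTER_CUBIC)
cv2.imwrite("pics/crop1.png",a)
E
```

```text
(240, 201) [523.5 174.2  22. ]
(237, 172) [635.2 190.5  11. ]
(243, 230) [416.4 160.5  11. ]
(336, 197) [ 533.9 -173.   106. ]
(array([ 541.26562622, -173.83721484,   92.64152382]), np.float64(10.653321166805862)) (array([525.8233203 , 175.26517826,  13.85953455]), np.float64(2.5123215564284465))
```

View pics/crop1.png

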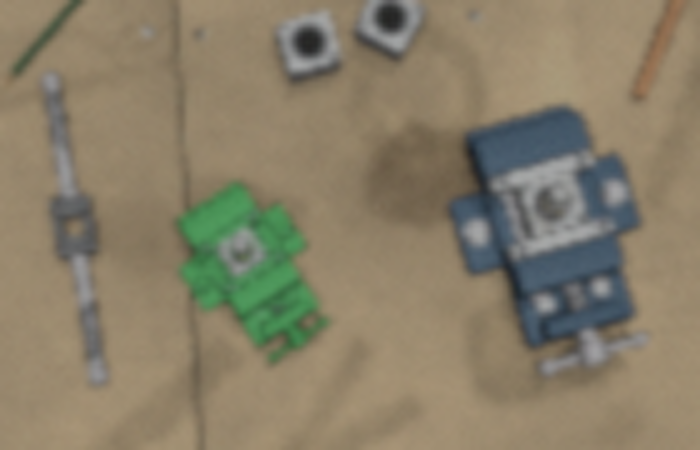

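The crop confirms it. Wrench hub is at crop (73,227), the blue vise with nut block and tap at (553,203), and the small green decoy at (242,250). Moving over the wrench and turning the jaws across its hub.

```bash
python3 -m inch '[0,0,0,-0.049,-0.0171,0,-1, 0,0,0,-0.049,-0.0171,0,-1, 0,0,0,-0.049,-0.0171,0,-1, 0,0,0,-0.049,-0.0171,0,-1, 0,0,0,-0.049,-0.0171,0,-1, 0,0,0,-0.049,-0.0171,0,-1, 0,0,0,-0.049,-0.0171,0,-1, 0,0,0,-0.049,-0.0171,0,-1, 0,0,0,-0.049,-0.0171,0,-1, 0,0,0,-0.049,-0.0171,0,-1]'
python3 -m inch '[0,0,-0.08,0,0,0,-1, 0,0,-0.08,0,0,0,-1, 0,0,-0.08,0,0,0,-1, 0,0,-0.08,0,0,0,-1, 0,0,-0.08,0,0,0,-1,0,0,0,0,0,0,-1,0,0,0,0,0,0,-1]'
python3 - <<'E'
from plant import *
from h import *
o=get_obs();print(o)
c=capture("wrist");np.savez("pics/w1.npz",**c,**{k:o[k] for k in("tool_pos","tcp_rot")});cv2.imwrite("pics/w1.png",c["image"][:,:,::-1]);print(c["mtx"],c["pose"].round(3))
E
```

```text
time: 0.93
tool_pos: [524.1, 173.2, 237.4]
tcp_rot: [-3.141, -0.001, 2.684]
contact_force: [1.0, 0.9, 0.8]
grip_width: 91.6
finger_force: 0.0
time: 1.52
tool_pos: [523.0, 175.0, 237.4]
tcp_rot: [3.142, -0.001, -3.003]
contact_force: [0.1, -0.0, 0.0]
grip_width: 92.0
finger_force: 0.0
{'time': 1.5167, 'joint_positions': array([ 1.83820056e-01,  3.91355981e-01,  1.45025081e+00,  9.69205282e-05,
        1.30068249e+00, -1.52558701e+00]), 'dq': array([ 0.00031444,  0.00024237, -0.00015452,  0.00080138, -0.00220183,
        0.02373813]), 'tau': array([-6.16921764e-02, -4.58738852e+01, -2.46711999e+01, -4.21111425e-02,
        8.40963121e-02, -4.34014443e-01]), 'tool_pos': array([523.02590367, 174.97874253, 237.39364333]), 'tcp_rot': array([ 3.14153084e+00, -7.00146427e-04, -3.00300779e+00]), 'contact_force': array([ 0.10472426, -0.02123169,  0.00743358]), 'moment': array([-0.0008754 ,  0.06507137, -0.0269499 ]), 'finger_force': 0.0, 'grip_width': 92.01417360232992}
[[327.79329246   0.         275.85263305]
 [  0.         327.79329246 210.85814189]
 [  0.           0.           1.        ]] [[-1.38000e-01 -9.49000e-01 -2.84000e-01  4.45763e+02]
 [ 9.90000e-01 -1.32000e-01 -4.00000e-02  1.63536e+02]
 [ 0.00000e+00 -2.87000e-01  9.58000e-01  3.84256e+02]
 [ 0.00000e+00  0.00000e+00  0.00000e+00  1.00000e+00]]
```

View pics/w1.png

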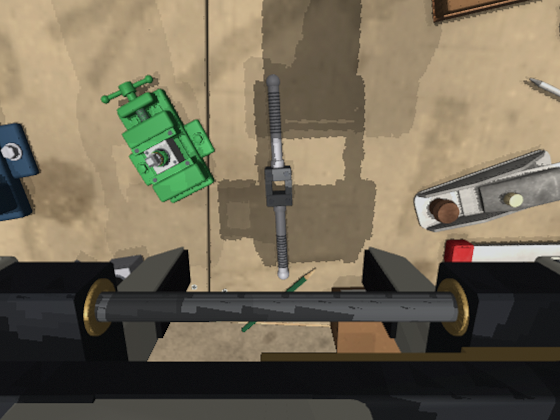

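Wrench is at centre: ball ends (273,80) and (283,273), hub top outline x 266–292, y 167–205. Fitting positions.

```bash
python3 - <<'E'
from h import *
c=dict(np.load("pics/w1.npz"))
g=c["image"].astype(int)
a=onz(c,273,80,11);b=onz(c,283,273,11);h=onz(c,278.7,183,22)
print(a,b,(a+b)/2,np.linalg.norm(a-b),h,np.degrees(np.arctan2(*(a-b)[1::-1])))
print(np.degrees(-3.003))
r=g[160:210,262:298].sum(2)
m=(g.max(2)<150)&(g.max(2)-g.min(2)<22); m[:, :262]=0;m[:,300:]=0;m[:70]=0;m[282:]=0
for v in range(76,282,8):
    u=np.where(m[v])[0]; print(v,u.min() if len(u) else None,u.max() if len(u) else None,end=' | ')
cv2.imwrite("pics/crop2.png",cv2.resize(c["image"][155:215,250:310,::-1],None,fx=9,fy=9,interpolation=cv2.INTER_CUBIC))
E
```

```text
[413.13356231 156.07548829  11.        ] [636.06569261 199.25766108  11.        ] [524.59962746 177.66657468  11.        ] 227.0758348298515 [520.25574463 177.27435931  22.        ] -169.0375101917537
-172.05922587778622
76 268 277 | 84 266 279 | 92 268 279 | 100 268 279 | 108 269 279 | 116 269 280 | 124 269 280 | 132 269 281 | 140 271 280 | 148 271 281 | 156 272 281 | 164 270 283 | 172 264 291 | 180 265 291 | 188 265 291 | 196 266 292 | 204 266 292 | 212 275 285 | 220 275 285 | 228 276 285 | 236 276 286 | 244 276 286 | 252 277 286 | 260 277 287 | 268 278 287 | 276 288 288 |
```

View pics/crop2.png

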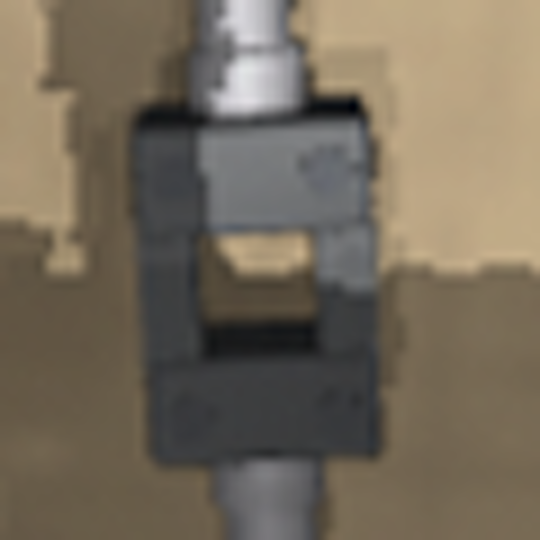

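Hub top centre is at (278.9,187.6), which gives about (525,177.7), axis -169°. The ball-end spacing of 227 mm matches. Descending with the fingers part closed to clear the green decoy.

```bash
python3 -m inch '[0,0,-0.035,0,0,0,-0.3, 0,0,0,-0.0031,0.0028,0,-0.3, 0,0,0,0,0,0.042,-0.3, 0,0,0,0,0,0.042,-0.3, 0,0,0,0,0,0.042,-0.3, 0,0,0,0,0,0.042,-0.3, 0,0,0,0,0,0.042,-0.3, 0,0,0,0,0,0.042,-0.3, 0,0,0,0,0,0.018,-0.3, 0,0,0,0,0,0.010,-0.3]'
python3 -m inch '[0,0,0,0,0,0,-0.3, 0,0,0,0,0,0,0.2, 0,0,0,0,0,0,0.7, 0,0,0,0,0,0,1, 0,0,0,0,0,0,1, 0,0,0,0,0,0,1, 0,0,0,0,0,0,1]'
```

```text
time: 2.4
tool_pos: [523.7, 177.6, 11.0]
tcp_rot: [3.141, -0.005, -2.95]
contact_force: [-6.9, -0.6, 47.3]
grip_width: 59.8
finger_force: 27.4
time: 2.98
tool_pos: [525.5, 177.8, 14.2]
tcp_rot: [3.141, 0.001, -2.947]
contact_force: [-1.4, -0.3, 2.3]
grip_width: 29.9
finger_force: 30.0
```

Gripped: width 29.9 mm. Lifting and carrying towards the tap, stopping short so the wrist camera can see it.

```bash
python3 -m inch '[0,0,0,0,0,-0.02,1, 0,0,0,0,0,-0.045,1, 0,0,0,0,0,-0.045,1, 0,0,0,0,0,-0.045,1, 0,0,0,0,0,-0.045,1, 0,0,0,0,0,-0.025,1]'
python3 -m inch '[0,0,0,0.0093,-0.0475,0,1, 0,0,0,0.0093,-0.0475,0,1, 0,0,0,0.0093,-0.0475,0,1, 0,0,0,0.0093,-0.0475,0,1, 0,0,0,0.0093,-0.0475,0,1, 0,0,0,0.0093,-0.0475,0,1, 0,0,0,0.0093,-0.0475,0,1, 0,0,0,0,0,0,1, 0,0,0,0,0,0,1]'
python3 - <<'E'
from plant import *
from h import *
o=get_obs();print(o["tool_pos"],o["tcp_rot"],o["contact_force"],o["moment"])
c=capture("wrist");np.savez("pics/w2.npz",**c);print(proj(c,(534,-173,106)))
a=c["image"][:,:,::-1];cv2.imwrite("pics/w2.png",a)
t=capture("top");np.savez("pics/t2.npz",**t);s=capture("side");np.savez("pics/s2.npz",**s)
E
```

```text
time: 3.48
tool_pos: [526.1, 177.9, 197.8]
tcp_rot: [3.142, 0.005, -2.947]
contact_force: [1.0, -0.1, -1.8]
grip_width: 30.0
finger_force: 30.0
time: 4.23
tool_pos: [525.0, -95.3, 193.2]
tcp_rot: [3.141, -0.001, -2.951]
contact_force: [-0.3, 0.5, -1.7]
grip_width: 29.7
finger_force: 30.0
[525.04974241 -95.30428649 193.20299708] [ 3.14092820e+00 -8.93494974e-04 -2.95124180e+00] [-0.33971281  0.45386952 -1.74881511] [0.14036166 0.07411153 0.0078955 ]
(np.float64(172.1389289880131), np.float64(213.75149372032155))
```

View pics/w2.png

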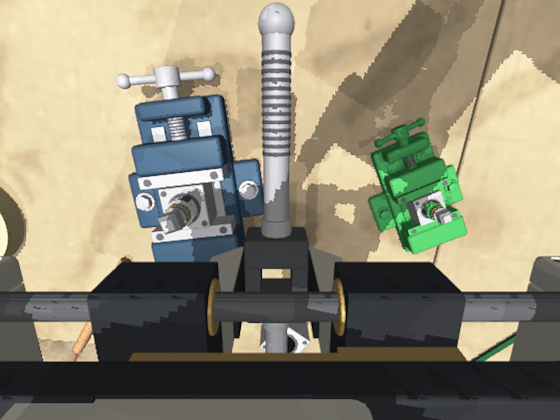

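The tap shows near (172,215) in the blue vise, and the held wrench is square in the jaws at (277,235). I'll enlarge the tap.

```bash
python3 - <<'E'
from h import *
c=dict(np.load("pics/w2.npz"))
cv2.imwrite("pics/crop3.png",cv2.resize(c["image"][170:250,140:240,::-1],None,fx=7.5,fy=7.5,interpolation=cv2.INTER_CUBIC))
E
```

```text
(no output)
```

View pics/crop3.png

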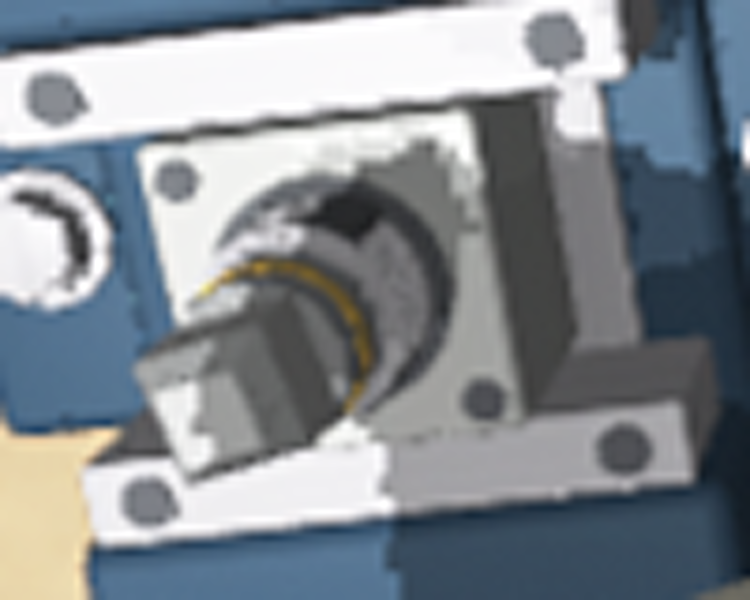

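```bash
python3 - <<'E'
from h import *
c=dict(np.load("pics/w2.npz"))
pts=[(148,388),(238,362),(268,445),(190,475)]
P=np.array([onz(c,140+x/7.5-.43,170+y/7.5-.43,106.5) for x,y in pts]);print(P.round(1),P.mean(0))
for i in range(4):
    d=P[(i+1)%4]-P[i];print(np.hypot(*d[:2]).round(1),np.degrees(np.arctan2(d[1],d[0])).round(1))
t=dict(np.load("pics/top0.npz"));print(onz(t,335.6,195.6,106.5))
g=cv2.cvtColor(c["image"],cv2.COLOR_RGB2GRAY)
for u in(250,254,298,302):print(u,g[222:296:2,u])
for v in(240,250,258):print(v,g[v,236:316:2])
tp=np.array([525.05,-95.3]);tx=np.array([np.cos(-2.951),np.sin(-2.951)])
for k in(22,-22,7.6,-7.6):print(k,proj(c,[*(tp+k*tx),201]),proj(c,[*(tp+k*tx),179]))
E
python3 - <<'E'
import cv2
E
```

```text
[[ 541.6 -181.7  106.5]
 [ 537.1 -173.2  106.5]
 [ 545.3 -169.3  106.5]
 [ 550.  -176.7  106.5]] [ 543.52013902 -175.23741582  106.5       ]
9.6 117.3
9.1 25.1
8.8 -57.6
9.8 -149.5
[ 538.82432957 -171.46393756  106.5       ]
250 [80 79 66 40 40 41 42 41 42 42 55 58 59 58 56 59 60 59 60 58 59 58 58 52
 58 58 58 59 58 59 59 58 58 58 60 40 52]
254 [97 76 72 39 40 40 41 42 41 43 56 58 60 53 58 58 59 58 58 59 58 59 58 50
 60 59 59 58 58 58 59 59 58 59 59 40 53]
298 [112 111  90  38  40  41  42  42  42  42  56  59  59  56  59  59  59  58
  59  58  57  58  58  52  60  59  58  58  59  58  58  58  58  80  80  39
  48]
302 [116 113  98  38  40  41  42  42  42  43  56  58  59  59  58  57  59  59
  58  59  58  57  58  52  59  59  58  58  59  59  59  59  58  72  80  41
  48]
240 [51 32 27 27 34 40 42 42 42 43 41 42 41 43 42 42 42 42 41 42 41 41 42 42
 42 42 42 42 42 42 42 42 43 43 43 40 78 87 89 92]
250 [105 104 105  90  43  58  57  56  56  58  59  57  53  59  59  58  58  59
  58  58  59  59  59  59  58  59  58  59  53  55  59  59  55  58  59  57
  36  98 104 104]
258 [104 104  91  15  43  55  58  60  59  58  59  60  59  59  59  59  58  57
  59  60  58  59  58  58  58  59  59  58  58  59  58  59  60  58  59  56
  32  15 100 105]
22 (np.float64(277.15022168217433), np.float64(241.42454772227833)) (np.float64(276.94888495207266), np.float64(225.5203244316761))
-22 (np.float64(277.09099447393777), np.float64(324.38142446401463)) (np.float64(276.9103462879492), np.float64(300.01800091227017))
7.6 (np.float64(277.12976712711236), np.float64(270.0743195687587)) (np.float64(276.93565951166215), np.float64(251.0859376522164))
-7.6 (np.float64(277.1093363739503), np.float64(298.6907531686534)) (np.float64(276.9223610712876), np.float64(276.792664422723))
```

Tap top is at (543.5,-175.2), with square flats at about 29° mod 90. The held hub is centred on the TCP to within about 0.5 mm. I'll turn to yaw 208.8° and take a closer second look.

```bash
python3 -m inch '[0,0,-0.0695,0,0,0,1, 0,0,-0.0695,0,0,0,1, 0,0,-0.0695,0,0,0,1, 0,0,0,0.0279,-0.0049,0.0205,1, 0,0,0,0,0,0.0205,1, 0,0,0,0,0,0,1, 0,0,0,0,0,0,1]'
python3 - <<'E'
from plant import *
from h import *
o=get_obs();print(o["tool_pos"],o["tcp_rot"],o["joint_positions"])
c=capture("wrist");np.savez("pics/w3.npz",**c)
u,v=map(int,proj(c,(543.5,-175.2,100)));print(u,v)
a=c["image"][v-50:v+50,max(u-50,0):u+60,::-1]
print(v-50,u-50);cv2.imwrite("pics/crop4.png",cv2.resize(a,None,fx=6,fy=6,interpolation=cv2.INTER_CUBIC))
E
```

```text
time: 4.97
tool_pos: [507.8, -106.2, 160.7]
tcp_rot: [3.14, -0.001, -2.633]
contact_force: [0.7, -0.1, -2.6]
grip_width: 29.7
finger_force: 30.0
[ 507.79776066 -106.2459782   160.6595353 ] [ 3.14011013e+00 -7.06025333e-04 -2.63264097e+00] [-3.54311411e-01  4.07669739e-01  1.65375699e+00  4.83727546e-04
  1.08175153e+00 -2.43428648e+00]
160 230
180 110
```

View pics/crop4.png

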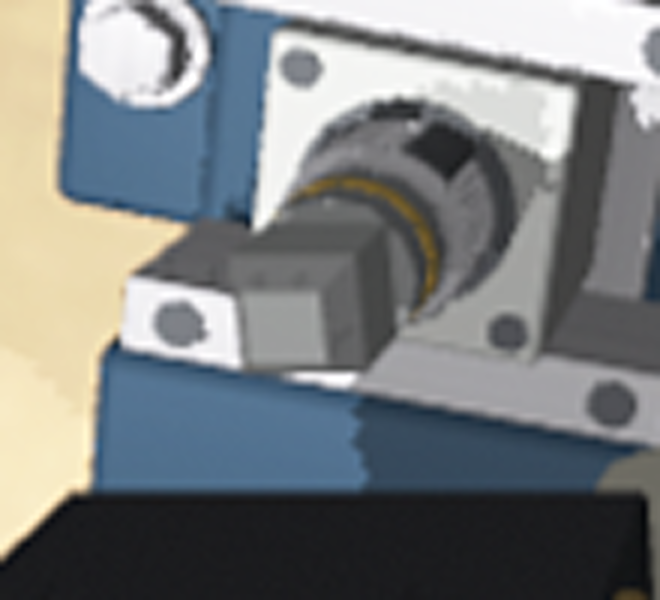

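Here the top face corners are at crop (242,290),(320,290),(328,362),(247,370), nearly square with the image.

```bash
python3 - <<'E'
from h import *
c=dict(np.load("pics/w3.npz"))
P=np.array([onz(c,110+x/6-.43,180+y/6-.43,106.5) for x,y in[(242,290),(320,290),(328,362),(247,370)]]);print(P.round(1),P.mean(0))
a=[]
for i in range(4):
    d=P[(i+1)%4]-P[i];a.append(np.degrees(np.arctan2(d[1],d[0]))%90);print(np.hypot(*d[:2]).round(1),a[-1].round(1))
t=P.mean(0)[:2]; y=-2.6326; tx=np.array([np.cos(y),np.sin(y)]);ty=np.array([np.sin(y),-np.cos(y)])
d=t-[507.8,-106.25];print(np.mean(a),np.degrees(y)%90,d@tx,d@ty)
E
```

```text
[[ 542.  -181.2  106.5]
 [ 537.9 -173.9  106.5]
 [ 545.2 -169.7  106.5]
 [ 550.4 -177.1  106.5]] [ 543.87747818 -175.49180268  106.5       ]
8.4 29.1
8.4 29.5
9.0 35.1
9.3 26.2
29.97937635720083 29.163130853859485 2.237234566642811 -78.04490022825237
```

Two views agree to 0.5 mm: tap at (543.8,-175.4), 29.5°. Moving above it.

```bash
python3 -m inch '[0,0,0,0.0028,-0.0325,0,1, 0,0,0,0,-0.0325,0,1, 0,0,0,0,-0.0325,0,1, 0,0,0,0,0,0.024,1, 0,0,0,0,0,0.016,1, 0,0,0,0,0,0,1, 0,0,0,0,0,0,1]'
```

```text
time: 5.6
tool_pos: [544.3, -176.3, 129.3]
tcp_rot: [3.141, 0.0, -2.633]
contact_force: [-0.4, 0.4, -2.2]
grip_width: 30.0
finger_force: 30.0
```

```bash
python3 -m inch '[0,0,0,0,0.0012,0.005,1, 0,0,0,0,0,0.004,1, 0,0,0,0,0,0.002,1, 0,0,0,0,0,0.002,1, 0,0,0,0,0,0.002,1, 0,0,0,0,0,0,1, 0,0,0,0,0,0,1]'; python3 -c "
from plant import *;print(get_obs()['moment'],get_obs()['contact_force'])"
```

```text
time: 6.18
tool_pos: [543.5, -176.1, 116.9]
tcp_rot: [3.142, 0.0, -2.634]
contact_force: [0.1, 0.1, -2.8]
grip_width: 29.9
finger_force: 30.0
[0.08844624 0.02781274 0.01807178] [ 0.14689856  0.14751038 -2.75949083]
```

Square has entered with no side force. Continuing slowly.

```bash
python3 -m inch '[0,0,0,0,0,0.0018,1, 0,0,0,0,0,0.0018,1, 0,0,0,0,0,0.0018,1, 0,0,0,0,0,0,1, 0,0,0,0,0,0,1]'; python3 -m inch '[0,0,0,0,0,0.0018,1, 0,0,0,0,0,0.0018,1, 0,0,0,0,0,0.0018,1, 0,0,0,0,0,0,1, 0,0,0,0,0,0,1]'
```

```text
time: 6.6
tool_pos: [543.5, -176.0, 112.4]
tcp_rot: [3.141, 0.0, -2.634]
contact_force: [1.2, 0.7, -3.3]
grip_width: 30.0
finger_force: 30.0
time: 7.02
tool_pos: [543.4, -176.0, 108.1]
tcp_rot: [3.141, -0.0, -2.634]
contact_force: [1.3, 0.3, -3.1]
grip_width: 29.9
finger_force: 30.0
```

```bash
python3 -m inch '[0,0,0,0,0,0.0012,1, 0,0,0,0,0,0.0012,1, 0,0,0,0,0,0.0012,1, 0,0,0,0,0,0,1, 0,0,0,0,0,0,1]'; python3 -m inch '[0,0,0,0,0,0.0006,1, 0,0,0,0,0,0.0006,1, 0,0,0,0,0,0,1, 0,0,0,0,0,0,1]'
```

```text
time: 7.43
tool_pos: [543.4, -176.0, 105.3]
tcp_rot: [3.141, -0.0, -2.634]
contact_force: [0.5, 0.9, -2.9]
grip_width: 29.7
finger_force: 30.0
time: 7.77
tool_pos: [543.5, -176.1, 104.4]
tcp_rot: [-3.142, 0.0, -2.634]
contact_force: [0.4, 0.8, -2.8]
grip_width: 29.8
finger_force: 30.0
```

```bash
for i in 1 ; do python3 -m inch '[0,0,0,0,0,0.0006,1, 0,0,0,0,0,0,1, 0,0,0,0,0,0,1]'; done; python3 -m inch '[0,0,0,0,0,0.0006,1, 0,0,0,0,0,0,1, 0,0,0,0,0,0,1]'
```

```text
time: 8.02
tool_pos: [543.6, -176.1, 104.3]
tcp_rot: [-3.141, 0.0, -2.634]
contact_force: [0.7, 1.4, 1.1]
grip_width: 29.6
finger_force: 30.0
time: 8.27
tool_pos: [543.7, -176.1, 104.1]
tcp_rot: [-3.141, 0.001, -2.634]
contact_force: [0.5, 2.1, 4.8]
grip_width: 29.4
finger_force: 30.0
```

Seated at TCP z≈104.2 with light contact. Unloading slightly, then starting the first half turn, following the thread's pitch.

```bash
python3 -m inch '[0,0,0,0,0.0005,-0.0006,1, 0,0,0,0,0,0,1, 0,0,0,0,0,0,1]'; python3 -m inch '[0,0,0.04,0,0,0.00004,1, 0,0,0.08,0,0,0.00007,1, 0,0,0.08,0,0,0.00007,1, 0,0,0.08,0,0,0.00007,1, 0,0,0.04,0,0,0.00004,1]'; python3 -c "
from plant import *;print(get_obs()['moment'],get_obs()['contact_force'])"
```

```text
time: 8.52
tool_pos: [543.5, -175.9, 104.1]
tcp_rot: [-3.141, 0.001, -2.634]
contact_force: [0.6, -0.3, 3.1]
grip_width: 29.6
finger_force: 30.0
time: 8.93
tool_pos: [543.6, -175.3, 104.0]
tcp_rot: [3.141, 0.001, -3.119]
contact_force: [1.9, 2.9, 4.4]
grip_width: 29.8
finger_force: 30.0
[ 0.6499748  -0.2167473   0.36565433] [1.90978463 2.88547228 4.44086407]
```

```bash
python3 -m inch '[0,0,0.06,-0.0003,0.0005,0.00004,1, 0,0,0.08,0,0,0.00007,1, 0,0,0.08,0,0,0.00007,1, 0,0,0.08,0,0,0.00007,1, 0,0,0.08,0,0,0.00007,1, 0,0,0.08,0,0,0.00007,1, 0,0,0.08,0,0,0.00007,1]'; python3 -c "
from plant import *;print(get_obs()['moment'],get_obs()['contact_force'])"
```

```text
time: 9.52
tool_pos: [543.7, -174.8, 103.6]
tcp_rot: [3.141, -0.0, 2.354]
contact_force: [0.9, 3.2, 5.2]
grip_width: 30.1
finger_force: 30.0
[ 0.5811607  -0.20066364  0.36875741] [0.87568084 3.16000422 5.24446464]
```

```bash
python3 -m inch '[0,0,0.08,0.0005,0.0005,0.00004,1, 0,0,0.08,0,0,0.00005,1, 0,0,0.08,0,0,0.00007,1, 0,0,0.08,0,0,0.00007,1, 0,0,0.08,0,0,0.00007,1, 0,0,0.08,0,0,0.00007,1, 0,0,0.08,0,0,0.00007,1, 0,0,0.08,0,0,0.00007,1]'; python3 -c "
from plant import *;print(get_obs()['moment'],get_obs()['contact_force'])"
```

```text
time: 10.18
tool_pos: [544.1, -174.5, 103.2]
tcp_rot: [3.14, -0.0, 1.394]
contact_force: [2.2, 2.5, 2.7]
grip_width: 29.9
finger_force: 30.0
[ 0.39974577 -0.37102385  0.39390534] [2.21543591 2.5110063  2.70015127]
```

```bash
python3 -m inch '[0,0,0.08,0.0006,0.0004,0.00004,1, 0,0,0.08,0,0,0.00005,1, 0,0,0.08,0,0,0.00007,1, 0,0,0.08,0,0,0.00007,1, 0,0,0.08,0,0,0.00007,1, 0,0,0.08,0,0,0.00007,1, 0,0,0.08,0,0,0.00007,1, 0,0,0.02,0,0,0.0000,1, 0,0,0,0,0,0,1, 0,0,0,0,0,0,1]'; python3 -c "
from plant import *;print(get_obs()['moment'],get_obs()['contact_force'])"
```

```text
time: 11.02
tool_pos: [544.5, -174.5, 102.8]
tcp_rot: [3.14, -0.001, 0.531]
contact_force: [3.9, 0.9, 2.6]
grip_width: 30.0
finger_force: 30.0
[ 0.045482   -0.48543645  0.32689726] [3.89724366 0.8543972  2.58637483]
```

Half a turn is done (178.7°). Quarter turn back.

```bash
python3 -m inch '[0,0,-0.04,0.0005,0.0003,0,1, 0,0,-0.08,0,0,-0.00007,1, 0,0,-0.08,0,0,-0.00007,1, 0,0,-0.08,0,0,-0.00007,1, 0,0,-0.08,0,0,-0.00007,1, 0,0,-0.08,0,0,-0.00007,1, 0,0,-0.08,0,0,-0.00007,1, 0,0,-0.08,0,0,-0.00007,1]'; python3 -c "
from plant import *;print(get_obs()['moment'],get_obs()['contact_force'])"
python3 -m inch '[0,0,-0.08,0,0,-0.00007,1, 0,0,-0.08,0,0,-0.00007,1, 0,0,-0.08,0,0,-0.00007,1, 0,0,-0.08,0,0,-0.00007,1, 0,0,-0.08,0,0,-0.00007,1, 0,0,-0.08,0,0,-0.00007,1, 0,0,-0.04,0,0,0,1, 0,0,0,0,0,0,1, 0,0,0,0,0,0,1]'; python3 -c "
from plant import *;print(get_obs()['moment'],get_obs()['contact_force'])"
```

```text
time: 11.68
tool_pos: [544.3, -174.5, 103.0]
tcp_rot: [3.142, -0.0, 1.435]
contact_force: [1.7, 1.0, 3.1]
grip_width: 29.9
finger_force: 30.0
[-0.10731403 -0.21210364 -0.38698182] [1.74763926 0.97780004 3.13723269]
time: 12.43
tool_pos: [544.1, -174.5, 103.4]
tcp_rot: [-3.141, -0.0, 2.207]
contact_force: [0.1, -1.2, 4.1]
grip_width: 30.0
finger_force: 30.0
[-0.10577012 -0.03369571 -0.25258177] [ 0.06377997 -1.18424421  4.13845036]
```

```bash
python3 -m inch '[0,0,0.04,0,0,0,1, 0,0,0.08,0,0,0.00005,1, 0,0,0.08,0,0,0.00007,1, 0,0,0.08,0,0,0.00007,1, 0,0,0.08,0,0,0.00007,1, 0,0,0.08,0,0,0.00007,1, 0,0,0.08,0,0,0.00007,1, 0,0,0.08,0,0,0.00007,1, 0,0,0.08,0,0,0.00007,1]'; python3 -c "
from plant import *;print(get_obs()['moment'],get_obs()['contact_force'])"
python3 -m inch '[0,0,0.08,0,0,0.00007,1, 0,0,0.08,0,0,0.00007,1, 0,0,0.08,0,0,0.00007,1, 0,0,0.08,0,0,0.00007,1, 0,0,0.08,0,0,0.00007,1, 0,0,0.08,0,0,0.00007,1, 0,0,0.08,0,0,0.00007,1]'; python3 -c "
from plant import *;print(get_obs()['moment'],get_obs()['contact_force'],get_obs()['joint_positions'])"
```

```text
time: 13.18
tool_pos: [544.5, -174.4, 103.0]
tcp_rot: [3.141, 0.0, 1.183]
contact_force: [0.4, 0.6, 4.5]
grip_width: 29.9
finger_force: 30.0
[-0.05543204 -0.15131691  0.39494455] [0.40512433 0.56900117 4.50133856]
time: 13.77
tool_pos: [544.6, -174.6, 102.7]
tcp_rot: [3.141, -0.0, 0.343]
contact_force: [1.0, -0.6, 3.0]
grip_width: 29.5
finger_force: 30.0
[-0.21386571 -0.1769005   0.28094137] [ 0.9756792  -0.57285062  3.01592416] [-4.43973895e-01  5.62373405e-01  1.56962219e+00 -5.68355565e-04
  1.00865896e+00  7.84491814e-01]
```

```bash
python3 -m inch '[0,0,0.08,0,0,0.00007,1, 0,0,0.08,0,0,0.00007,1, 0,0,0.08,0,0,0.00007,1, 0,0,0.08,0,0,0.00007,1, 0,0,0.08,0,0,0.00007,1, 0,0,0.08,0,0,0.00007,1]'; python3 -c "
from plant import *;print(get_obs()['moment'],get_obs()['contact_force'])"
python3 -m inch '[0,0,0.08,0,0,0.00007,1, 0,0,0.08,0,0,0.00007,1, 0,0,0.08,0,0,0.00007,1, 0,0,0.08,0,0,0.00007,1, 0,0,0.08,0,0,0.00007,1, 0,0,0.03,0,0,0,1, 0,0,0,0,0,0,1, 0,0,0,0,0,0,1]'; python3 -c "
from plant import *;print(get_obs()['moment'],get_obs()['contact_force'],get_obs()['joint_positions'])"
```

```text
time: 14.27
tool_pos: [544.7, -174.8, 102.3]
tcp_rot: [3.141, -0.001, -0.377]
contact_force: [1.9, -1.9, 2.0]
grip_width: 29.3
finger_force: 30.0
[-0.32288872 -0.121693    0.36844801] [ 1.87607265 -1.94254407  1.95669668]
time: 14.93
tool_pos: [544.5, -174.9, 102.0]
tcp_rot: [3.142, -0.001, -1.015]
contact_force: [1.2, -2.6, 2.7]
grip_width: 29.5
finger_force: 30.0
[-0.51171138 -0.05364356  0.30134278] [ 1.17681549 -2.59173817  2.68394568] [-4.44321187e-01  5.63189657e-01  1.57020627e+00 -8.56034348e-04
  1.00722482e+00  2.14146701e+00]
```

Tap is at about 265°. Quarter turn back again.

```bash
python3 -m inch '[0,0,-0.04,0.0004,0.0003,0,1, 0,0,-0.08,0,0,-0.00007,1, 0,0,-0.08,0,0,-0.00007,1, 0,0,-0.08,0,0,-0.00007,1, 0,0,-0.08,0,0,-0.00007,1, 0,0,-0.08,0,0,-0.00007,1, 0,0,-0.08,0,0,-0.00007,1, 0,0,-0.08,0,0,-0.00007,1]'
python3 -m inch '[0,0,-0.08,0,0,-0.00007,1, 0,0,-0.08,0,0,-0.00007,1, 0,0,-0.08,0,0,-0.00007,1, 0,0,-0.08,0,0,-0.00007,1, 0,0,-0.08,0,0,-0.00007,1, 0,0,-0.08,0,0,-0.00007,1, 0,0,-0.04,0,0,0,1, 0,0,0,0,0,0,1, 0,0,0,0,0,0,1]'; python3 -c "
from plant import *;print(get_obs()['moment'],get_obs()['contact_force'],get_obs()['joint_positions'])"
```

```text
time: 15.6
tool_pos: [544.5, -174.8, 102.3]
tcp_rot: [-3.141, -0.001, -0.11]
contact_force: [1.6, -1.5, 2.4]
grip_width: 29.7
finger_force: 30.0
time: 16.35
tool_pos: [544.5, -174.7, 102.7]
tcp_rot: [3.142, -0.001, 0.662]
contact_force: [2.3, -0.9, 2.8]
grip_width: 29.6
finger_force: 30.0
[-0.1277248  -0.23928328 -0.23614498] [ 2.25958887 -0.88130938  2.83904926] [-4.44729950e-01  5.62431953e-01  1.56957266e+00  5.69781766e-04
  1.00929986e+00  4.63823081e-01]
```

Tap is at about 175°. Releasing, lifting clear and winding the wrist back half a turn to regrip.

```bash
python3 -m inch '[0,0,0,0,0,0,0.3, 0,0,0,0,0,0,-0.3, 0,0,0,0,0,0,-0.3, 0,0,0,0,0,0,-0.3, 0,0,0,0,0,-0.01,-0.3, 0,0,0,0,0,-0.02,-0.3, 0,0,0,0,0,-0.02,-0.3]'
python3 -m inch '[0,0,-0.08,0,0,0,-0.3, 0,0,-0.08,0,0,0,-0.3, 0,0,-0.08,0,0,0,-0.3, 0,0,-0.08,0,0,0,-0.3, 0,0,-0.08,0,0,0,-0.3, 0,0,-0.08,0,0,0,-0.3, 0,0,-0.08,0,0,0,-0.3, 0,0,-0.08,0,0,0,-0.3, 0,0,-0.08,0,0,0,-0.3, 0,0,-0.08,0,0,0,-0.3]'
python3 -m inch '[0,0,-0.08,0,0,0,-0.3, 0,0,-0.08,0,0,0,-0.3, 0,0,-0.08,0,0,0,-0.3, 0,0,-0.08,0,0,0,-0.3, 0,0,-0.08,0,0,0,-0.3, 0,0,-0.08,0,0,0,-0.3, 0,0,-0.08,0,0,0,-0.3, 0,0,-0.08,0,0,0,-0.3]'
python3 -m inch '[0,0,-0.08,0,0,0,-0.3, 0,0,-0.08,0,0,0,-0.3, 0,0,-0.08,0,0,0,-0.3, 0,0,-0.08,0,0,0,-0.3, 0,0,-0.08,0,0,0,-0.3, 0,0,-0.08,0,0,0,-0.3, 0,0,-0.08,0,0,0,-0.3, 0,0,-0.08,0,0,0,-0.3, 0,0,-0.014,0,0,0,-0.3, 0,0,0,0,0,0,-0.3]'
python3 - <<'E'
from plant import *
from h import *
o=get_obs();print(o["tool_pos"],o["tcp_rot"])
c=capture("wrist");np.savez("pics/w4.npz",**c);cv2.imwrite("pics/w4.png",c["image"][:,:,::-1])
print(proj(c,(544.3,-174.7,110)))
E
```

```text
time: 16.93
tool_pos: [543.8, -174.5, 142.9]
tcp_rot: [-3.14, 0.001, 0.664]
contact_force: [0.2, 0.0, 0.7]
grip_width: 59.0
finger_force: 0.0
time: 17.77
tool_pos: [544.2, -174.7, 143.1]
tcp_rot: [3.142, -0.0, 1.87]
contact_force: [-0.4, -0.1, -0.5]
grip_width: 59.8
finger_force: 0.0
time: 18.43
tool_pos: [544.2, -174.7, 143.1]
tcp_rot: [3.142, -0.0, 2.83]
contact_force: [-0.1, 0.1, 0.4]
grip_width: 59.4
finger_force: 0.0
time: 19.27
tool_pos: [544.3, -174.7, 143.0]
tcp_rot: [-3.142, 0.0, -2.48]
contact_force: [-0.2, 0.2, 0.3]
grip_width: 59.7
finger_force: 0.0
[ 544.28373917 -174.67824579  142.96247422] [-3.14157786e+00  1.33028058e-04 -2.48010443e+00]
(np.float64(276.32634382007024), np.float64(250.37473680932243))
```

View pics/w4.png

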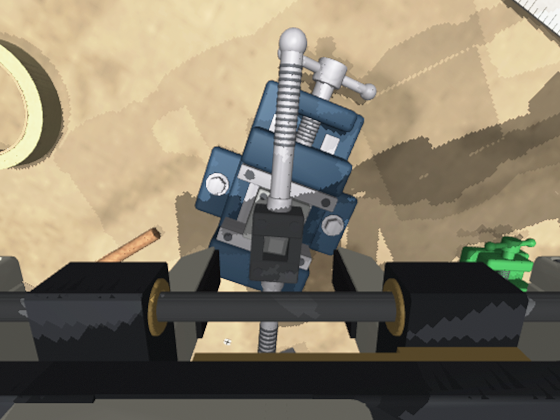

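Wrench sits on the tap, hub centred at (277,245), turned about 4.5° clockwise of the tool. Matching the angle, descending and regripping.

```bash
python3 -m inch '[0,0,0.052,0,0,0.015,-0.3, 0,0,0,0,0,0.02,-0.3, 0,0,0,0,0,0.01,-0.3, 0,0,0,0,0,0.005,-0.3, 0,0,0,0,0,0,0.2, 0,0,0,0,0,0,1, 0,0,0,0,0,0,1, 0,0,0,0,0,0,1, 0,0,0,0,0,0,1]'; python3 -c "
from plant import *;print(get_obs()['moment'],get_obs()['contact_force'],get_obs()['joint_positions'])"
```

```text
time: 20.07
tool_pos: [544.6, -174.8, 103.2]
tcp_rot: [-3.141, 0.001, -2.556]
contact_force: [-0.1, 0.7, -0.0]
grip_width: 31.0
finger_force: 0.0
[0.07901626 0.01489695 0.02987595] [-0.1398114   0.74955862 -0.04109328] [-4.44671517e-01  5.61679455e-01  1.56913567e+00  1.13328092e-04
  1.00965925e+00 -2.60090781e+00]
```

```bash
python3 -m inch '[0,0,0,0,0,0,1, 0,0,0,0,0,0,1, 0,0,0,0,0,0,1]'; python3 -m inch '[0,0,0.04,0,0,0,1, 0,0,0.08,0,0,0.00005,1, 0,0,0.08,0,0,0.00007,1, 0,0,0.08,0,0,0.00007,1, 0,0,0.08,0,0,0.00007,1, 0,0,0.08,0,0,0.00007,1, 0,0,0.08,0,0,0.00007,1, 0,0,0.08,0,0,0.00007,1]'; python3 -c "
from plant import *;print(get_obs()['moment'],get_obs()['contact_force'])"
```

```text
time: 20.32
tool_pos: [544.6, -174.8, 103.1]
tcp_rot: [-3.141, 0.001, -2.556]
contact_force: [-1.0, -0.4, 4.2]
grip_width: 29.6
finger_force: 30.0
time: 20.98
tool_pos: [544.6, -174.9, 102.8]
tcp_rot: [-3.141, 0.001, 2.822]
contact_force: [-0.3, 0.2, 3.8]
grip_width: 29.8
finger_force: 30.0
[-0.0019608   0.04084442  0.38400142] [-0.29282957  0.16020902  3.79272655]
```

```bash
python3 -m inch '[0,0,0.08,0,0,0.00007,1, 0,0,0.08,0,0,0.00007,1, 0,0,0.08,0,0,0.00007,1, 0,0,0.08,0,0,0.00007,1, 0,0,0.08,0,0,0.00007,1, 0,0,0.08,0,0,0.00007,1, 0,0,0.08,0,0,0.00007,1, 0,0,0.04,0,0,0.00004,1, 0,0,0,0,0,0,1]'
cat > chk.py <<'E'
import sys,numpy as np
from plant import get_obs
o=get_obs();m=o["moment"][2];print("mz %.3f yaw %.1f z %.1f F"%(m,np.degrees(o["tcp_rot"][2]),o["tool_pos"][2]),o["contact_force"].round(1))
sys.exit(m>0.47)
E
python3 chk.py
python3 -m inch '[0,0,0.007,0,0,0.00001,1, 0,0,0.007,0,0,0.00001,1, 0,0,0,0,0,0,1]' >/dev/null; python3 chk.py &&
python3 -m inch '[0,0,0.007,0,0,0.00001,1, 0,0,0.007,0,0,0.00001,1, 0,0,0,0,0,0,1]' >/dev/null; python3 chk.py
```

```text
time: 21.73
tool_pos: [544.5, -175.0, 102.3]
tcp_rot: [3.141, 0.001, 1.926]
contact_force: [-0.4, -1.0, 4.7]
grip_width: 29.7
finger_force: 30.0
mz 0.310 yaw 110.3 z 102.3 F [-0.4 -1.   4.7]
mz 0.335 yaw 109.3 z 102.3 F [-1.1 -0.4  6.3]
mz 0.335 yaw 109.3 z 102.3 F [-1.1 -0.4  6.3]False
False
False
```

```bash
sed -i 's/sys.exit(m>0.47)/sys.exit(int(m>0.47))/' chk.py
set -e
python3 -m inch '[0,0,0.007,0,0,0.00001,1, 0,0,0.007,0,0,0.00001,1, 0,0,0,0,0,0,1]' >/dev/null; python3 chk.py
python3 -m inch '[0,0,0.007,0,0,0.00001,1, 0,0,0.007,0,0,0.00001,1, 0,0,0,0,0,0,1]' >/dev/null; python3 chk.py
python3 -m inch '[0,0,0.007,0,0,0.00001,1, 0,0,0.007,0,0,0.00001,1, 0,0,0,0,0,0,1]' >/dev/null; python3 chk.py
python3 -m inch '[0,0,0.007,0,0,0.00001,1, 0,0,0.007,0,0,0.00001,1, 0,0,0,0,0,0,1]' >/dev/null; python3 chk.py
python3 -m inch '[0,0,0.007,0,0,0.00001,1, 0,0,0.007,0,0,0.00001,1, 0,0,0,0,0,0,1]' >/dev/null; python3 chk.py
python3 -m inch '[0,0,0.007,0,0,0.00001,1, 0,0,0.007,0,0,0.00001,1, 0,0,0,0,0,0,1]' >/dev/null; python3 chk.py
python3 -m inch '[0,0,0.007,0,0,0.00001,1, 0,0,0.007,0,0,0.00001,1, 0,0,0,0,0,0,1]' >/dev/null; python3 chk.py
python3 -m inch '[0,0,0.007,0,0,0.00001,1, 0,0,0.007,0,0,0.00001,1, 0,0,0,0,0,0,1]' >/dev/null; python3 chk.py
python3 -m inch '[0,0,0.007,0,0,0.00001,1, 0,0,0.007,0,0,0.00001,1, 0,0,0,0,0,0,1]' >/dev/null; python3 chk.py
python3 -m inch '[0,0,0.007,0,0,0.00001,1, 0,0,0.007,0,0,0.00001,1, 0,0,0,0,0,0,1]' >/dev/null; python3 chk.py
python3 -m inch '[0,0,0.007,0,0,0.00001,1, 0,0,0.007,0,0,0.00001,1, 0,0,0,0,0,0,1]' >/dev/null; python3 chk.py
python3 -m inch '[0,0,0.007,0,0,0.00001,1, 0,0,0.007,0,0,0.00001,1, 0,0,0,0,0,0,1]' >/dev/null; python3 chk.py
python3 -m inch '[0,0,0.007,0,0,0.00001,1, 0,0,0.007,0,0,0.00001,1, 0,0,0,0,0,0,1]' >/dev/null; python3 chk.py
python3 -m inch '[0,0,0.007,0,0,0.00001,1, 0,0,0.007,0,0,0.00001,1, 0,0,0,0,0,0,1]' >/dev/null; python3 chk.py
python3 -m inch '[0,0,0.007,0,0,0.00001,1, 0,0,0.007,0,0,0.00001,1, 0,0,0,0,0,0,1]'; python3 chk.py
```

```text
mz 0.318 yaw 108.1 z 102.3 F [-0.2  0.1  5. ]
mz 0.282 yaw 106.9 z 102.3 F [-0.5  0.2  6.2]
mz 0.330 yaw 105.7 z 102.3 F [-1.6 -0.8  5.8]
mz 0.364 yaw 104.5 z 102.3 F [-1.1  0.2  5.9]
mz 0.325 yaw 103.3 z 102.2 F [-1.   0.2  6.3]
mz 0.269 yaw 102.1 z 102.3 F [-1.  -1.   6.2]
mz 0.368 yaw 100.9 z 102.2 F [-1.9 -0.2  6.8]
mz 0.337 yaw 99.7 z 102.2 F [-0.  -1.1  5.2]
mz 0.367 yaw 98.5 z 102.2 F [-2.7  0.1  5.8]
mz 0.315 yaw 97.3 z 102.2 F [-1.3  0.2  6.2]
mz 0.347 yaw 96.1 z 102.2 F [-0.8 -0.2  5.9]
mz 0.341 yaw 94.9 z 102.2 F [ 0.3 -0.8  6. ]
mz 0.316 yaw 93.7 z 102.2 F [-1.4  0.2  6.2]
mz 0.313 yaw 92.5 z 102.1 F [-1.   0.4  5.7]
time: 25.73
tool_pos: [544.5, -175.0, 102.1]
tcp_rot: [3.141, 0.001, 1.593]
contact_force: [-1.4, -0.2, 6.7]
grip_width: 29.9
finger_force: 30.0
mz 0.349 yaw 91.3 z 102.1 F [-1.4 -0.2  6.7]
```

```bash
set -e
python3 -m inch '[0,0,0.008,0,0,0.00001,1, 0,0,0.008,0,0,0,1, 0,0,0,0,0,0,1]' >/dev/null; python3 chk.py
python3 -m inch '[0,0,0.008,0,0,0.00001,1, 0,0,0.008,0,0,0,1, 0,0,0,0,0,0,1]' >/dev/null; python3 chk.py
python3 -m inch '[0,0,0.008,0,0,0.00001,1, 0,0,0.008,0,0,0,1, 0,0,0,0,0,0,1]' >/dev/null; python3 chk.py
python3 -m inch '[0,0,0.008,0,0,0.00001,1, 0,0,0.008,0,0,0,1, 0,0,0,0,0,0,1]' >/dev/null; python3 chk.py
python3 -m inch '[0,0,0.008,0,0,0.00001,1, 0,0,0.008,0,0,0,1, 0,0,0,0,0,0,1]' >/dev/null; python3 chk.py
python3 -m inch '[0,0,0.008,0,0,0.00001,1, 0,0,0.008,0,0,0,1, 0,0,0,0,0,0,1]' >/dev/null; python3 chk.py
python3 -m inch '[0,0,0.008,0,0,0.00001,1, 0,0,0.008,0,0,0,1, 0,0,0,0,0,0,1]' >/dev/null; python3 chk.py
python3 -m inch '[0,0,0.008,0,0,0.00001,1, 0,0,0.008,0,0,0,1, 0,0,0,0,0,0,1]' >/dev/null; python3 chk.py
python3 -m inch '[0,0,0.008,0,0,0.00001,1, 0,0,0.008,0,0,0,1, 0,0,0,0,0,0,1]' >/dev/null; python3 chk.py
python3 -m inch '[0,0,0.008,0,0,0.00001,1, 0,0,0.008,0,0,0,1, 0,0,0,0,0,0,1]' >/dev/null; python3 chk.py
python3 -m inch '[0,0,0.008,0,0,0.00001,1, 0,0,0.008,0,0,0,1, 0,0,0,0,0,0,1]' >/dev/null; python3 chk.py
python3 -m inch '[0,0,0.008,0,0,0.00001,1, 0,0,0.008,0,0,0,1, 0,0,0,0,0,0,1]' >/dev/null; python3 chk.py
python3 -m inch '[0,0,0.008,0,0,0.00001,1, 0,0,0.008,0,0,0,1, 0,0,0,0,0,0,1]' >/dev/null; python3 chk.py
python3 -m inch '[0,0,0.008,0,0,0.00001,1, 0,0,0.008,0,0,0,1, 0,0,0,0,0,0,1]' >/dev/null; python3 chk.py
python3 -m inch '[0,0,0.008,0,0,0.00001,1, 0,0,0.008,0,0,0,1, 0,0,0,0,0,0,1]' >/dev/null; python3 chk.py
python3 -m inch '[0,0,0.008,0,0,0.00001,1, 0,0,0.008,0,0,0,1, 0,0,0,0,0,0,1]' >/dev/null; python3 chk.py
python3 -m inch '[0,0,0.008,0,0,0.00001,1, 0,0,0.008,0,0,0,1, 0,0,0,0,0,0,1]' >/dev/null; python3 chk.py
python3 -m inch '[0,0,0.008,0,0,0.00001,1, 0,0,0.008,0,0,0,1, 0,0,0,0,0,0,1]'; python3 chk.py
```

```text
mz 0.329 yaw 89.9 z 102.1 F [-2.5  0.4  5.7]
mz 0.334 yaw 88.5 z 102.1 F [-1.3  1.   5.6]
mz 0.353 yaw 87.1 z 102.1 F [-0.9 -0.6  6.4]
mz 0.271 yaw 85.8 z 102.1 F [-0.9 -0.2  6.1]
mz 0.356 yaw 84.4 z 102.1 F [-1.3 -0.8  6.6]
mz 0.358 yaw 83.0 z 102.1 F [-1.  -0.3  5.7]
mz 0.347 yaw 81.6 z 102.0 F [-1.4 -0.7  5.7]
mz 0.366 yaw 80.3 z 102.0 F [-1.8 -0.2  6.1]
mz 0.371 yaw 78.9 z 102.0 F [-1.8 -0.3  5.9]
mz 0.345 yaw 77.5 z 102.0 F [-0.5 -0.7  6.5]
mz 0.353 yaw 76.1 z 102.0 F [-1.9 -0.4  6.2]
mz 0.337 yaw 74.8 z 102.0 F [-1.5 -1.1  7. ]
mz 0.369 yaw 73.4 z 102.0 F [-1.5  0.   5.6]
mz 0.310 yaw 72.0 z 102.0 F [-1.   0.1  5.1]
mz 0.303 yaw 70.6 z 102.0 F [-2.3 -0.4  5.9]
mz 0.305 yaw 69.3 z 102.0 F [-1.6 -1.3  5.9]
mz 0.361 yaw 67.9 z 102.0 F [-1.1  0.6  6.1]
time: 30.23
tool_pos: [544.4, -174.9, 101.9]
tcp_rot: [3.141, 0.0, 1.161]
contact_force: [-1.7, -0.9, 5.9]
grip_width: 30.3
finger_force: 30.0
mz 0.303 yaw 66.5 z 101.9 F [-1.7 -0.9  5.9]
```

θ≈323°. Continuing to feel for the stop.

```bash
set -e
python3 -m inch '[0,0,0.008,0,0,0.00001,1, 0,0,0.008,0,0,0,1, 0,0,0,0,0,0,1]' >/dev/null; python3 chk.py
python3 -m inch '[0,0,0.008,0,0,0.00001,1, 0,0,0.008,0,0,0,1, 0,0,0,0,0,0,1]' >/dev/null; python3 chk.py
python3 -m inch '[0,0,0.008,0,0,0.00001,1, 0,0,0.008,0,0,0,1, 0,0,0,0,0,0,1]' >/dev/null; python3 chk.py
python3 -m inch '[0,0,0.008,0,0,0.00001,1, 0,0,0.008,0,0,0,1, 0,0,0,0,0,0,1]' >/dev/null; python3 chk.py
python3 -m inch '[0,0,0.008,0,0,0.00001,1, 0,0,0.008,0,0,0,1, 0,0,0,0,0,0,1]' >/dev/null; python3 chk.py
python3 -m inch '[0,0,0.008,0,0,0.00001,1, 0,0,0.008,0,0,0,1, 0,0,0,0,0,0,1]' >/dev/null; python3 chk.py
python3 -m inch '[0,0,0.008,0,0,0.00001,1, 0,0,0.008,0,0,0,1, 0,0,0,0,0,0,1]' >/dev/null; python3 chk.py
python3 -m inch '[0,0,0.008,0,0,0.00001,1, 0,0,0.008,0,0,0,1, 0,0,0,0,0,0,1]' >/dev/null; python3 chk.py
python3 -m inch '[0,0,0.008,0,0,0.00001,1, 0,0,0.008,0,0,0,1, 0,0,0,0,0,0,1]' >/dev/null; python3 chk.py
python3 -m inch '[0,0,0.008,0,0,0.00001,1, 0,0,0.008,0,0,0,1, 0,0,0,0,0,0,1]' >/dev/null; python3 chk.py
python3 -m inch '[0,0,0.008,0,0,0.00001,1, 0,0,0.008,0,0,0,1, 0,0,0,0,0,0,1]' >/dev/null; python3 chk.py
python3 -m inch '[0,0,0.008,0,0,0.00001,1, 0,0,0.008,0,0,0,1, 0,0,0,0,0,0,1]' >/dev/null; python3 chk.py
python3 -m inch '[0,0,0.008,0,0,0.00001,1, 0,0,0.008,0,0,0,1, 0,0,0,0,0,0,1]' >/dev/null; python3 chk.py
python3 -m inch '[0,0,0.008,0,0,0.00001,1, 0,0,0.008,0,0,0,1, 0,0,0,0,0,0,1]' >/dev/null; python3 chk.py
python3 -m inch '[0,0,0.008,0,0,0.00001,1, 0,0,0.008,0,0,0,1, 0,0,0,0,0,0,1]' >/dev/null; python3 chk.py
python3 -m inch '[0,0,0.008,0,0,0.00001,1, 0,0,0.008,0,0,0,1, 0,0,0,0,0,0,1]' >/dev/null; python3 chk.py
python3 -m inch '[0,0,0.008,0,0,0.00001,1, 0,0,0.008,0,0,0,1, 0,0,0,0,0,0,1]' >/dev/null; python3 chk.py
python3 -m inch '[0,0,0.008,0,0,0.00001,1, 0,0,0.008,0,0,0,1, 0,0,0,0,0,0,1]' >/dev/null; python3 chk.py
python3 -m inch '[0,0,0.008,0,0,0.00001,1, 0,0,0.008,0,0,0,1, 0,0,0,0,0,0,1]' >/dev/null; python3 chk.py
python3 -m inch '[0,0,0.008,0,0,0.00001,1, 0,0,0.008,0,0,0,1, 0,0,0,0,0,0,1]' >/dev/null; python3 chk.py
python3 -m inch '[0,0,0.008,0,0,0.00001,1, 0,0,0.008,0,0,0,1, 0,0,0,0,0,0,1]'; python3 chk.py
```

```text
mz 0.337 yaw 65.1 z 101.9 F [-2.3  0.5  5.4]
mz 0.334 yaw 63.8 z 101.9 F [-0.8  1.   5.9]
mz 0.348 yaw 62.4 z 101.9 F [-1.5  0.7  5.7]
mz 0.312 yaw 61.0 z 101.9 F [-1.2  0.2  6.5]
mz 0.384 yaw 59.6 z 101.9 F [-0.8  0.1  5.6]
mz 0.321 yaw 58.3 z 101.9 F [-1.3  0.5  5.6]
mz 0.369 yaw 56.9 z 101.9 F [-1.7  0.1  5.8]
mz 0.366 yaw 55.5 z 101.8 F [-1.3  0.   5.2]
mz 0.384 yaw 54.1 z 101.8 F [-0.8 -0.5  5.8]
mz 0.335 yaw 52.8 z 101.8 F [-0.  -0.3  6.4]
mz 0.353 yaw 51.4 z 101.8 F [-0.5 -0.3  5.7]
mz 0.343 yaw 50.0 z 101.8 F [-1.7 -0.4  6. ]
mz 0.329 yaw 48.6 z 101.8 F [-0.8 -0.9  5.9]
mz 0.380 yaw 47.3 z 101.8 F [-1.2  0.6  5.7]
mz 0.327 yaw 45.9 z 101.7 F [-1.2  0.2  5.9]
mz 0.317 yaw 44.5 z 101.8 F [-1.1 -0.1  5.5]
mz 0.322 yaw 43.1 z 101.7 F [-0.8 -0.1  6.7]
mz 0.315 yaw 41.8 z 101.7 F [-1.4 -0.1  6. ]
mz 0.354 yaw 40.4 z 101.7 F [-1.6 -0.3  6. ]
mz 0.383 yaw 39.0 z 101.7 F [-1.1 -0.6  5.6]
time: 35.48
tool_pos: [544.4, -174.9, 101.7]
tcp_rot: [3.141, -0.0, 0.657]
contact_force: [-1.5, -0.3, 5.3]
grip_width: 29.9
finger_force: 30.0
mz 0.305 yaw 37.6 z 101.7 F [-1.5 -0.3  5.3]
```

```bash
set -e
python3 -m inch '[0,0,0.008,0,0,0.00001,1, 0,0,0.008,0,0,0,1, 0,0,0,0,0,0,1]' >/dev/null; python3 chk.py
python3 -m inch '[0,0,0.008,0,0,0.00001,1, 0,0,0.008,0,0,0,1, 0,0,0,0,0,0,1]' >/dev/null; python3 chk.py
python3 -m inch '[0,0,0.008,0,0,0.00001,1, 0,0,0.008,0,0,0,1, 0,0,0,0,0,0,1]' >/dev/null; python3 chk.py
python3 -m inch '[0,0,0.008,0,0,0.00001,1, 0,0,0.008,0,0,0,1, 0,0,0,0,0,0,1]' >/dev/null; python3 chk.py
python3 -m inch '[0,0,0.008,0,0,0.00001,1, 0,0,0.008,0,0,0,1, 0,0,0,0,0,0,1]' >/dev/null; python3 chk.py
python3 -m inch '[0,0,0.008,0,0,0.00001,1, 0,0,0.008,0,0,0,1, 0,0,0,0,0,0,1]' >/dev/null; python3 chk.py
python3 -m inch '[0,0,0.008,0,0,0.00001,1, 0,0,0.008,0,0,0,1, 0,0,0,0,0,0,1]' >/dev/null; python3 chk.py
python3 -m inch '[0,0,0.008,0,0,0.00001,1, 0,0,0.008,0,0,0,1, 0,0,0,0,0,0,1]' >/dev/null; python3 chk.py
python3 -m inch '[0,0,0.008,0,0,0.00001,1, 0,0,0.008,0,0,0,1, 0,0,0,0,0,0,1]' >/dev/null; python3 chk.py
python3 -m inch '[0,0,0.008,0,0,0.00001,1, 0,0,0.008,0,0,0,1, 0,0,0,0,0,0,1]' >/dev/null; python3 chk.py
python3 -m inch '[0,0,0.008,0,0,0.00001,1, 0,0,0.008,0,0,0,1, 0,0,0,0,0,0,1]' >/dev/null; python3 chk.py
python3 -m inch '[0,0,0.008,0,0,0.00001,1, 0,0,0.008,0,0,0,1, 0,0,0,0,0,0,1]' >/dev/null; python3 chk.py
python3 -m inch '[0,0,0.008,0,0,0.00001,1, 0,0,0.008,0,0,0,1, 0,0,0,0,0,0,1]' >/dev/null; python3 chk.py
python3 -m inch '[0,0,0.008,0,0,0.00001,1, 0,0,0.008,0,0,0,1, 0,0,0,0,0,0,1]' >/dev/null; python3 chk.py
python3 -m inch '[0,0,0.008,0,0,0.00001,1, 0,0,0.008,0,0,0,1, 0,0,0,0,0,0,1]' >/dev/null; python3 chk.py
python3 -m inch '[0,0,0.008,0,0,0.00001,1, 0,0,0.008,0,0,0,1, 0,0,0,0,0,0,1]' >/dev/null; python3 chk.py
python3 -m inch '[0,0,0.008,0,0,0.00001,1, 0,0,0.008,0,0,0,1, 0,0,0,0,0,0,1]' >/dev/null; python3 chk.py
python3 -m inch '[0,0,0.008,0,0,0.00001,1, 0,0,0.008,0,0,0,1, 0,0,0,0,0,0,1]' >/dev/null; python3 chk.py
python3 -m inch '[0,0,0.008,0,0,0.00001,1, 0,0,0.008,0,0,0,1, 0,0,0,0,0,0,1]' >/dev/null; python3 chk.py
python3 -m inch '[0,0,0.008,0,0,0.00001,1, 0,0,0.008,0,0,0,1, 0,0,0,0,0,0,1]' >/dev/null; python3 chk.py
python3 -m inch '[0,0,0.008,0,0,0.00001,1, 0,0,0.008,0,0,0,1, 0,0,0,0,0,0,1]'; python3 chk.py
```

```text
mz 0.378 yaw 36.3 z 101.7 F [-2.   0.2  4.7]
mz 0.382 yaw 34.9 z 101.7 F [-1.1 -0.1  5.1]
mz 0.331 yaw 33.5 z 101.7 F [-0.9 -0.8  4.8]
mz 0.304 yaw 32.1 z 101.7 F [-0.6 -0.1  5.2]
mz 0.284 yaw 30.8 z 101.7 F [-1.7 -0.9  4.6]
mz 0.276 yaw 29.4 z 101.6 F [-1.7  0.5  5.6]
mz 0.356 yaw 28.0 z 101.6 F [-1.   0.7  5.7]
mz 0.388 yaw 26.6 z 101.6 F [-1.6  0.1  5.7]
mz 0.495 yaw 25.3 z 101.6 F [-0.6  0.2  5.2]
```

Torque rose at θ≈364°. Confirming with one tiny step.

```bash
python3 -m inch '[0,0,0,0,0,0,1, 0,0,0,0,0,0,1]'>/dev/null; python3 chk.py; python3 -m inch '[0,0,0.004,0,0,0,1, 0,0,0,0,0,0,1, 0,0,0,0,0,0,1]'>/dev/null; python3 chk.py
```

```text
mz 0.455 yaw 25.3 z 101.6 F [-1.8 -0.7  5.2]
mz 0.538 yaw 25.0 z 101.6 F [-1.3 -0.5  5.9]
```

Bottom felt: 0.54 N·m sustained against 0.35 running. Relaxing the torque, releasing and lifting away.

```bash
python3 -m inch '[0,0,-0.014,0,0,0,1, 0,0,0,0,0,0,0.5, 0,0,0,0,0,0,0, 0,0,0,0,0,0,-0.3, 0,0,0,0,0,0,-0.4, 0,0,0,0,0,0,-0.4, 0,0,0,0,0,-0.01,-0.4, 0,0,0,0,0,-0.025,-0.4, 0,0,0,0,0,-0.04,-0.4, 0,0,0,0,0,-0.04,-0.4]'; python3 -m inch '[0,0,0,0,0,-0.04,-0.4, 0,0,0,0,0,0,-0.4, 0,0,0,0,0,0,-0.4]'
python3 - <<'E'
from plant import *
from h import *
c=capture("wrist");s=capture("side");i=c["image"][:,:,::-1]
u,v=map(int,proj(s,(544,-175,90)))
b=cv2.resize(s["image"][v-40:v+35,u-55:u+45,::-1],(560,420),interpolation=cv2.INTER_CUBIC)
cv2.imwrite("pics/fin.png",cv2.resize(np.hstack([i,b]),(800,300)))
E
```

```text
time: 38.98
tool_pos: [543.7, -174.4, 193.9]
tcp_rot: [-3.14, 0.001, 0.454]
contact_force: [0.6, -1.0, 0.3]
grip_width: 64.2
finger_force: 0.0
time: 39.23
tool_pos: [545.2, -175.1, 227.7]
tcp_rot: [3.138, -0.003, 0.454]
contact_force: [-0.4, 0.9, -0.3]
grip_width: 64.4
finger_force: 0.0
```

View pics/fin.png

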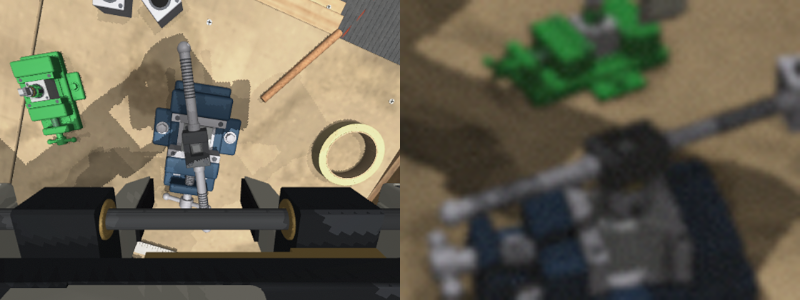

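The wrench sits level on the tap with its hub centred. It sprang back about 6° within the socket play on release, so the tap stays at its stop. The nuts, tape and other things near the vise look undisturbed.

```bash
python3 -c "
from plant import *;print(close_job())"
```

```text
the job is handed in; nothing more can be done
None
```

The job is handed in at about 39 s: I ran the tap forward and back as asked until I felt it bottom about 360° from its start, and left the wrench released, level and seated on it, though I got no verdict back on whether it passed.

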